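# Set the chopping board over the bench edge above the waste bin

### The arm

A 6-joint arm with a two-finger parallel gripper is mounted at the origin on the work surface. World frame = base frame: x ahead of the robot, y to its left, z up, the work surface at z = 0. Lengths are in mm, angles in degrees, forces in N, time in s.
With the tool pointing down it reaches from about 300 to 850 mm from the base axis. Payload 4.2 kg.
Tool frame: the origin (TCP) lies midway between the tips of the shut fingers; the grasp point (between the pads) lies 19 mm behind it (env.grip_depth is the distance from the TCP to the grasp point, in mm); z points along the fingers, y is the line along which they close (so a half turn about z gives the same grasp; the last joint's range is limited). The gripper opens to 91 mm and grips with 3 to 60 N. Pads are 32 mm wide; open, the fingers measure 118 mm over their backs; the gripper's body (76 mm by 178 mm) begins 60 mm behind the grasp point.
Start: joints at [-67.093, 18.312, 89.639, -0, 72.044, -1.146], TCP at [234.362, -525.088, 213.976] pointing down, gripper open.
Joint ranges: [-177.97, 177.97], [-48.28, 115.42], [12.27, 149.76], [-77.06, 257.06], [2.81, 150.46], [-146.56, 146.56]. Speed limits (degrees/s): [147.25, 147.25, 180, 180, 180, 180].

### API

Orientations are given as [roll, pitch, yaw] about the fixed x, y, z axes, in that order (R = Rz(yaw) Ry(pitch) Rx(roll)).
In Python, from workcell import env, eyes gives the robot as it stands.
- The arm moves only by the tool send_rows, never from a script. Its argument "motion" is a list of rows, each a list of 7 numbers: the shift along the world's x, y, z normalised to -1 to 1, where 1 is 0.5 m, then the turn, a rotation vector about the world's x, y, z normalised to -1 to 1, where 1 is 60 degrees, then the opening, from -1 (shut) to 1 (fully open). A call has 1 to 20 rows; each row is the pose to reach, as a shift and turn from the pose commanded when the call began; what a row does not reach only later rows make up. A row lasts 1/8 s, in which the tool goes at most 62.5 mm and 10.7 degrees, less where a joint would pass 70% of its speed; a pose out of reach is approached as far as the arm can. A call with a number of a shift or a turn outside -1 to 1 is refused whole. A call with a gripper value outside its range is refused whole. The fingers move at their own pace and stop on an object; "squeeze" is the grip in N (left out, the last holds). Time passes only in rows, so rows that repeat a pose let the fingers close. It gives the time, the measured TCP pose, the force, the opening and the grip force at its end, in the units of the state.
- env.state(): the state, without advancing time (a new reading comes with each control period).
- eyes.grab_frame(name): name is "scene" or "top" or "wrist"; returns a dict with "pixels" (400x640x3 uint8, red, green, blue), "depth" (400x640 float32, mm along the optical axis (not along the pixel's ray), 0 where there is no reading), "fx", "fy", "cx", "cy" (pixels), "R" (3x3) and "t" (3): a world point X has camera coordinates R X + t; the wrist camera has in their place "T_tool_cam" (4x4, takes a point from camera to tool coordinates, whose origin is the TCP and whose axes are the flange's). Camera axes: x right, y down, z forward; pixel columns grow to the right and rows downward; lengths in mm; the calibration is good to about 2 mm. A picture is of the moment at which its call begins: read the wrist's pose just before it.
- env.job_done(): hands the job in; it is judged then, once.
The state is a dict: "time_s": time; "qpos": joint angles; "qvel": joint speeds; "effort": joint torques, N m; "ee_pos": TCP position; "ee_rot": TCP orientation; "force": force on the tool from outside, world axes, zero at the start; "torque": the same for the moment, N m; "gripper_width": finger opening in mm; "gripper_force": force on a finger pad.
Only numpy, scipy, OpenCV 4.12 (cv2) and the standard library are available. Lean on these libraries where they do the work, as an engineer would, in place of code of your own. Each camera call takes 0.05 s, during which the arm holds its last target. There are 200 camera calls.

### The job

Slide the small green chopping board, with the apple on it, along the bench to the waste bin and out over the far edge of the bench, until its far end sticks out about 60 mm, square to the edge and with its whole width over the bin's mouth, ready for scraping off. Only push it with the fingers: do not lift or tip the board or pick up the apple, and keep all the apple pieces on the board. Leave the other things on the bench where they are.

Things in the scene. Friction and masses are not known exactly. Their poses are not given: they have to be found in the camera images.
- board: Thin flat green chopping board, 240 mm long (its x), 160 wide (its y), 8 thick, 0.22 to 0.41 kg, loose on the bench; it stops when no longer pushed. Origin: centre of its underside. Its x points to its far end (at the start within 0.35 rad of world +x). 14 mm hanging hole in its near left corner. It starts wholly on the bench, with 45 mm or more of clear bench beside it and at its near end.
- board_end (a point): Middle of the far end of the chopping board, at its underside (120 mm along the board's x from its origin): the end that is to stick out.
- bench_edge (a point): Point on the bench's far edge, at the bench top (height 0), straight ahead of the robot. The edge is straight and runs along world y through it; beyond it there is only the bin, lower down. Its x axis points outward, square to the edge. The edge's distance from the robot varies.
- bin_rim (a point): Middle of the near rim of the slim grey open-topped waste bin, which stands on the floor against the bench's far edge with its rim 100 mm below the bench top. Its mouth reaches 130 mm to either side of this point along the edge (y) and from 5 to 535 mm outward of it (x). This point is 15 mm beyond the edge. The bin stays square to the bench; its place along the edge varies.
- apple_half: Half an apple, cut face down on the board: dome 72 mm across, 31 mm high, 70 g, loose. Origin: centre of its cut face. The apple pieces lie at least 50 mm in from the board's near end and at least 5 mm in from its sides and ride along with it.
- apple_chunk0: Pale apple chunk, 30 x 22 x 18 mm, 15 g, loose on the board. Origin: centre of its underside.
- apple_chunk1: Second apple chunk, the same size, loose on the board. Origin: centre of its underside.
- jug: Clear plastic measuring jug, 110 mm across the rim, 130 mm high, handle at its y side, standing to one side of the work. Leave alone. Origin: centre of its underside.
- tub: Green screw-top tub, 72 mm across, 85 mm high, standing to one side of the work. Leave alone. Origin: centre of its underside.
- casserole: Small red casserole dish with two ears, 144 mm across, 52 mm high. Leave alone. Origin: centre of its underside.
- folio: Tablet closed in a black folding case, 200 x 140 x 17 mm, lying flat. Leave alone. Origin: centre of its underside.
- knife: Kitchen knife lying between the robot and the board, about 305 mm long along its x (blade to +x), 20 mm high. Leave alone. Origin: on the bench under the joint of handle and blade.
- bowl: Steel mixing bowl, 170 mm across, 70 mm high. Leave alone. Origin: centre of its underside.
- peeler: White Y-shaped vegetable peeler, 135 mm long (its x), 16 mm high, lying flat. Leave alone. Origin: on the bench, under its handle.

How it is judged:
By the outcome, as a careful person would: the job done as asked, in the order asked, and still so for the second after the job is handed in, with the robot touching nothing.
It also fails if it takes over 61 s, if anything falls off the work surface, if the arm or the gripper's body presses on something with over 40 N, if the wrist force passes 120 N, or if a joint passes its speed limit or range.

## Working session

There is one attempt and no reset: what is moved stays moved. The work goes in short steps, Python scripts to look and compute and a tool call to move; the robot and the scene stay as the last step left them, time stands still between calls to the robot, and variables do not carry over. Pictures are saved under pics/ and viewed, at most 10 in all, crops included, and the job is handed in when it is done.

Besides the shell and the picture viewer there is one more tool, called after "Request:" as a command line: name --pt "numbers of a row" for each row, then --argument value for the rest. send_rows: Moves the arm, as the interface text tells. Its arguments: {"type":"object","properties":{"motion":{"type":"array"},"squeeze":{"type":"number"}},"required":["motion"]}

```bash
mkdir -p pics; ls
cat > h.py <<'E'
from workcell import env, eyes
import numpy as np, cv2
def grab(n,save=None):
    f=eyes.grab_frame(n)
    if save: cv2.imwrite('pics/'+save,f['pixels'][:,:,::-1])
    return f
def world(f):
    v,u=np.mgrid[0:400,0:640]; d=f['depth'].astype(float)
    P=np.stack([(u-f['cx'])/f['fx']*d,(v-f['cy'])/f['fy']*d,d],-1)
    W=(P-np.array(f['t']).ravel())@np.array(f['R'])
    W[d==0]=np.nan
    return W
E
python3 - <<'E'
from h import *
f=grab('top','top0.png'); grab('scene','scene0.png')
W=world(f); print(f['R'],f['t'],f['fx'])
for v in range(20,400,60): print([tuple(np.round(W[v,u]).tolist()) for u in range(20,640,120)])
E
```

```text
pics
[[-0.00667647 -0.99993911  0.00878599]
 [-0.99676263  0.00595075 -0.08018007]
 [ 0.0801229  -0.00929286 -0.99674167]] [ -21.92871584  578.74914166 1197.30591149] 429.0575733870941
[(1519.0, 1374.0, -748.0), (1520.0, 804.0, -752.0), (1303.0, 178.0, -338.0), (1518.0, -351.0, -754.0), (1279.0, -722.0, -295.0), (1512.0, -1512.0, -745.0)]
[(1223.0, 1357.0, -744.0), (1059.0, 616.0, -310.0), (1118.0, 193.0, -473.0), (1221.0, -345.0, -754.0), (1054.0, -718.0, -308.0), (1216.0, -1498.0, -753.0)]
[(938.0, 1352.0, -756.0), (935.0, 788.0, -750.0), (868.0, 192.0, -469.0), (928.0, -339.0, -747.0), (927.0, -908.0, -753.0), (924.0, -1477.0, -750.0)]
[(590.0, 829.0, -4.0), (583.0, 460.0, 53.0), (585.0, 134.0, 8.0), (583.0, -213.0, 1.0), (580.0, -557.0, 14.0), (603.0, -1132.0, -299.0)]
[(424.0, 734.0, 125.0), (419.0, 450.0, 67.0), (413.0, 134.0, 0.0), (411.0, -210.0, 2.0), (410.0, -541.0, 34.0), (359.0, -1449.0, -760.0)]
[(273.0, 727.0, 125.0), (247.0, 472.0, -0.0), (244.0, 134.0, -2.0), (241.0, -207.0, -1.0), (238.0, -550.0, -1.0), (89.0, -1419.0, -743.0)]
[(91.0, 791.0, 16.0), (82.0, 468.0, 0.0), (79.0, 133.0, -0.0), (76.0, -204.0, 1.0), (73.0, -542.0, 1.0), (269.0, -462.0, 600.0)]
```

View pics/top0.png

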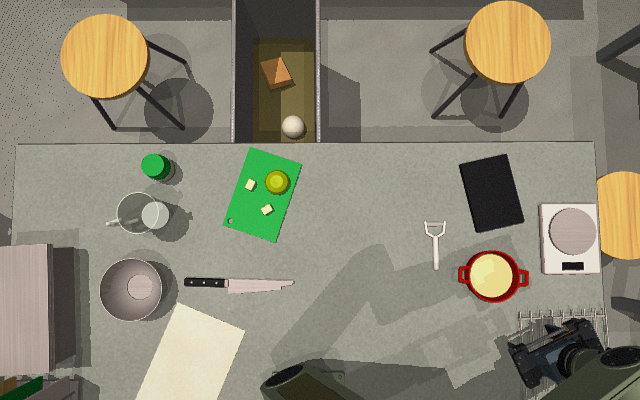

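View pics/scene0.png

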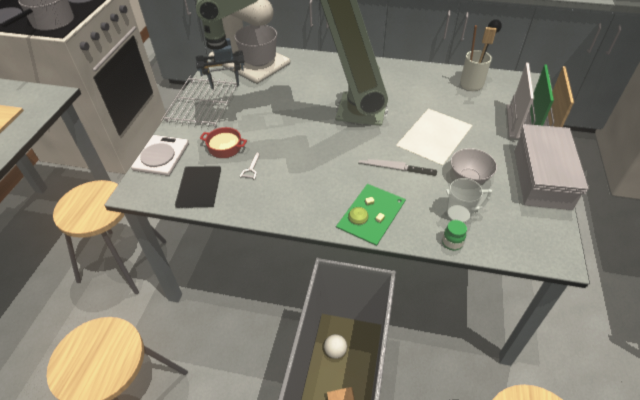

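The top view shows the board around pixels (222–302, 148–242), with its hole at (229,220). The bin mouth spans columns 233–320, the bench edge is at row ~143, and the knife runs along row ~285 between the robot and the board. Next I'll measure these.

```bash
cat >> h.py <<'E'
def board(f):
    W=world(f); p=cv2.cvtColor(f['pixels'],cv2.COLOR_RGB2HSV)
    m=((p[...,0]>50)&(p[...,0]<80)&(p[...,1]>130)&(p[...,2]>60)).astype(np.uint8)
    n,l,s,c=cv2.connectedComponentsWithStats(m)
    k=1+np.argmax(s[1:,4]); vs,us=np.nonzero(l==k)
    # ray-plane intersection z=8
    R=np.array(f['R']);t=np.array(f['t']).ravel();C=-R.T@t
    d=np.stack([(us-f['cx'])/f['fx'],(vs-f['cy'])/f['fy'],np.ones(len(us))],-1)@R
    X=C+d*((8-C[2])/d[:,2])[:,None]
    r=cv2.minAreaRect(X[:,:2].astype(np.float32)); b=cv2.boxPoints(r)
    c=b.mean(0); e=[b[1]-b[0],b[2]-b[1]]; e=max(e,key=np.linalg.norm); e=e*np.sign(e[0])
    yaw=np.degrees(np.arctan2(e[1],e[0]))
    return c,yaw,r[1],b
E
python3 - <<'E'
from h import *
f=grab('top');W=world(f)
print(board(f))
z=W[...,2]
# edge: last bench x per column
xs=[];
for u in range(60,580,20):
    col=np.where(abs(z[:200,u])<6)[0]
    if len(col): xs.append((u,round(float(W[col[0],u,0]),1),int(col[0])))
print(xs)
# bin rim
m=abs(z+100)<10
print(m.sum(), np.nanmin(W[m],0),np.nanmax(W[m],0))
for v in (60,100,130): 
    q=W[v][m[v]]; print(np.round(q[:,1]))
for n in ('bench',):
  for lo,hi,nm in (((380,560),(-300,700),'x'),):
    k=(z>10)&(W[...,0]>200)&(W[...,0]<760)&(W[...,1]>-250)&(W[...,1]<480)
    nn,l,s,c=cv2.connectedComponentsWithStats(k.astype(np.uint8))
    for i in range(1,nn):
        if s[i,4]>25: q=W[l==i]; print(s[i],np.round(q.min(0)),np.round(q.max(0)))
print(env.state()['ee_rot'])
E
```

```text
(array([602.1365 , 128.53314], dtype=float32), np.float32(-18.907671), (159.8776092529297, 239.14476013183594), array([[463.1123  ,  91.654396],
       [689.3533  ,  14.160957],
       [741.16064 , 165.4119  ],
       [514.9197  , 242.90533 ]], dtype=float32))
[(60, 753.6, 144), (80, 752.7, 144), (100, 752.0, 144), (120, 751.5, 144), (140, 751.6, 144), (160, 755.5, 143), (180, 754.6, 143), (200, 750.9, 144), (220, 754.1, 143), (240, 753.8, 143), (260, 752.9, 143), (280, 752.9, 143), (300, 751.6, 143), (320, 755.7, 142), (340, 755.8, 142), (360, 755.7, 142), (380, 750.4, 143), (400, 751.1, 143), (420, 754.1, 142), (440, 753.8, 142), (460, 752.7, 142), (480, 753.7, 142), (500, 753.3, 142), (520, 752.9, 142), (540, 756.1, 141), (560, 751.0, 142)]
1273 [ 778.67993259  -44.63622764 -109.92029322] [1247.86526566  244.00425755  -90.65081617]
[242. 238. 236. 232. 230. -32. -35. -38. -41. -44.]
[240. 238. 234. 231. 229. -31. -34. -37. -40. -43.]
[240. 237. 233. 230. 228. -33. -36. -40. -43.]
[141 154  34  28 709] [640. 380.  10.] [708. 448.  91.]
[262 169  29  28 515] [596.  47.  10.] [674. 128.  46.]
[245 178  12  13 101] [612. 145.  10.] [648. 177.  31.]
[ 120  192   50   42 1100] [491. 369.  10.] [597. 480. 134.]
[260 202  13  15  97] [538.  97.  10.] [578. 133.  30.]
[127 258  35  64 798] [257. 390.  10.] [425. 480.  74.]
[184 278  58   9 388] [341. 186.  10.] [365. 347.  23.]
[257 280  35  12 147] [327.  45.  10.] [357. 141.  17.]
[236 282  15  10  41] [327. 160.  10.] [352. 200.  16.]
[-1.79924753e+02 -2.56638084e-03  2.40521875e+01]
```

Request:
send_rows --pt "0.08 0.2 0 0 0 0.14 -1" --pt "0.15 0.4 0 0 0 0.28 -1" --pt "0.23 0.6 0 0 0 0.42 -1" --pt "0.3 0.8 0 0 0 0.55 -1" --pt "0.3 0.8 0 0 0 0.55 -1" --pt "0.3 0.8 0 0 0 0.55 -1" --pt "0.3 0.8 0 0 0 0.55 -1" --pt "0.3 0.8 0 0 0 0.55 -1" --squeeze 5

```text
time_s: 1.15
ee_pos: [384.9, -122.3, 213.9]
ee_rot: [-180.0, -0.0, 57.4]
force: [-0.1, -0.4, -0.8]
gripper_width: 14.1
gripper_force: 0.0
```

Request:
send_rows --pt "0.1 0.27 0 0 0 0.18 -1" --pt "0.2 0.54 0 0 0 0.36 -1" --pt "0.3 0.8 0 0 0 0.55 -1" --pt "0.3 0.8 0 0 0 0.55 -1" --pt "0.3 0.8 0 0 0 0.55 -1" --pt "0.3 0.8 0 0 0 0.55 -1" --pt "0.3 0.8 0 0 0 0.55 -1" --pt "0.3 0.8 -0.1 0 0 0.55 -1" --pt "0.3 0.8 -0.2 0 0 0.55 -1" --pt "0.3 0.8 -0.3 0 0 0.55 -1" --pt "0.3 0.8 -0.36 0 0 0.55 -1" --pt "0.3 0.8 -0.36 0 0 0.55 -1"

```text
time_s: 2.65
ee_pos: [533.2, 272.7, 31.3]
ee_rot: [-179.7, 0.2, 90.0]
force: [0.6, -0.2, -0.2]
gripper_width: 0.4
gripper_force: 0.0
```

Run:
```python
from h import *
f=grab('top','top1.png'); grab('scene','scene1.png'); s=env.state(); print(board(f)[:3],s['ee_pos'],s['ee_rot'],s['gripper_width'])
cv2.imwrite('pics/c.png',cv2.resize(cv2.imread('pics/top1.png')[130:270,100:330],None,fx=3,fy=3))
```

```text
(array([602.10474, 128.57872], dtype=float32), np.float32(-18.908247), (159.81077575683594, 239.23570251464844)) [535.50714583 274.33624716  34.68687792] [ 1.79933532e+02 -1.69672423e-02  8.99921254e+01] 0.9073250447421248
```

View pics/scene1.png

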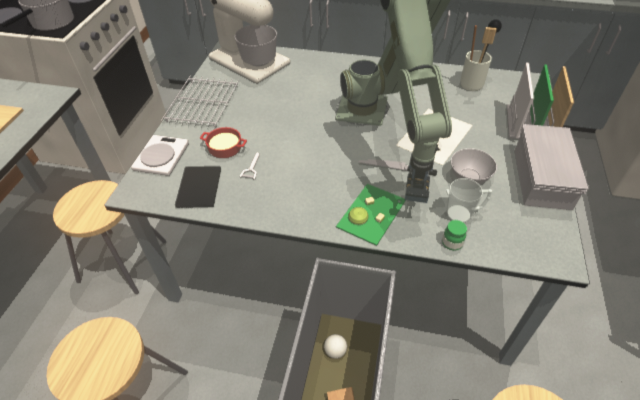

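The gripper is beside the board's left side near (410,205), clear of the jug. I'll lower it and push in −y.

Request:
send_rows --pt "0 0 -0.03 0 0 0 -1" --pt "0 0 -0.05 0 0 0 -1" --pt "0 0 -0.062 0 0 0 -1" --pt "0 0 -0.062 0 0 0 -1" --pt "0 -0.01 -0.062 0 0 0 -1" --pt "0 -0.02 -0.062 0 0 0 -1" --pt "0 -0.026 -0.062 0 0 0 -1" --pt "0 -0.034 -0.062 0 0 0 -1" --pt "0 -0.042 -0.062 0 0 0 -1" --pt "0 -0.05 -0.062 0 0 0 -1" --pt "0 -0.058 -0.062 0 0 0 -1" --pt "0 -0.066 -0.062 0 0 0 -1" --pt "0 -0.074 -0.062 0 0 0 -1" --pt "0 -0.082 -0.062 0 0 0 -1" --pt "0 -0.09 -0.062 0 0 0 -1" --pt "0 -0.098 -0.062 0 0 0 -1" --pt "0 -0.104 -0.062 0 0 0 -1" --pt "0 -0.108 -0.062 0 0 0 -1" --pt "0 -0.11 -0.062 0 0 0 -1"

```text
time_s: 5.12
ee_pos: [534.3, 219.8, 2.9]
ee_rot: [-180.0, 0.0, 90.0]
force: [-1.3, 2.2, -0.4]
gripper_width: 0.6
gripper_force: 1.1
```

```bash
cat >> h.py <<'E'
def board2(f, g=None):
    # robust to occlusion: fit 240x160 rect to convex hull of all green pixels
    c,yaw,wh,b=board(f); return np.round(c,1),round(float(yaw),1),np.round(wh)
E
python3 - <<'E'
from h import *
f=grab('top','top2.png'); s=env.state(); print(board(f),s['ee_pos'],s['force'])
cv2.imwrite('pics/c2.png',cv2.resize(f['pixels'][130:270,200:330,::-1],None,fx=4,fy=4))
E
```

```text
(array([612.2256  , 103.714264], dtype=float32), np.float32(-10.848137), (159.5252685546875, 238.62631225585938), array([[480.03278  ,  47.832542 ],
       [714.3947   ,   2.9215164],
       [744.4184   , 159.59598  ],
       [510.05646  , 204.50702  ]], dtype=float32)) [534.30983576 219.69267683   2.94350198] [-0.36677688  2.26726184 -0.36037927]
```

View pics/c2.png

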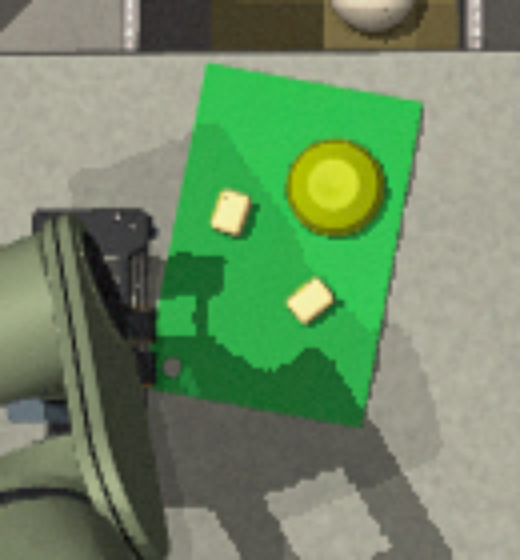

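The board is at yaw −10.8° and y≈104, all pieces are on it, and the fingers are at its left side near the hole. I'll push about 14 mm further, then back off, rise and swing round behind the near end.

Request:
send_rows --pt "0 -0.006 0 0 0 0 -1" --pt "0 -0.012 0 0 0 0 -1" --pt "0 -0.018 0 0 0 0 -1" --pt "0 -0.024 0 0 0 0 -1" --pt "0 -0.028 0 0 0 0 -1" --pt "0 -0.03 0 0 0 0 -1" --pt "0 -0.03 0 0 0 0 -1" --pt "0 0 0 0 0 0 -1" --pt "0 0.03 0 0 0 0 -1" --pt "0 0.03 0.1 0 0 0 -1" --pt "0 0.03 0.2 0 0 0 -1" --pt "-0.1 0 0.3 0 0 0.2 1" --pt "-0.2 -0.1 0.3 0 0 0.4 1" --pt "-0.25 -0.22 0.3 0 0 0.6 1" --pt "-0.25 -0.24 0.3 0 0 0.8 1" --pt "-0.25 -0.24 0.3 0 0 1 1" --pt "-0.25 -0.24 0.3 0 0 1 1" --pt "-0.25 -0.24 0.3 0 0 1 1"

```text
time_s: 7.42
ee_pos: [409.7, 100.5, 153.2]
ee_rot: [180.0, 0.0, 150.0]
force: [0.7, 0.5, -1.4]
gripper_width: 67.3
gripper_force: 0.0
```

Run:
```python
from h import *
f=grab('top','top3.png'); s=env.state(); print(board(f),s['ee_pos'],s['ee_rot'],s['gripper_width'],s['time_s'])
```

```text
(array([617.32715,  93.8009 ], dtype=float32), np.float32(-7.62403), (159.6864776611328, 238.9673614501953), array([[488.30676  ,  30.515633 ],
       [725.1616   ,  -1.1886673],
       [746.34753  , 157.08618  ],
       [509.49268  , 188.79047  ]], dtype=float32)) [409.62426156 100.45527573 153.15151189] [1.79980417e+02 2.77634444e-02 1.49987788e+02] 71.52078690640711 7.475
```

Request:
send_rows --pt "0.05 0 -0.05 0 0 0.18 1" --pt "0.05 0 -0.1 0 0 0.36 1" --pt "0.05 0 -0.15 0 0 0.5 1" --pt "0.05 0 -0.22 0 0 0.5 1" --pt "0.05 0 -0.27 0 0 0.5 1" --pt "0.05 0 -0.3 0 0 0.5 1" --pt "0.05 0 -0.3 0 0 0.5 1" --pt "0.07 0 -0.3 0 0 0.5 1" --pt "0.09 0 -0.3 0 0 0.5 1" --pt "0.11 0 -0.3 0 0 0.5 1" --pt "0.12 0 -0.3 0 0 0.5 1" --pt "0.128 0 -0.3 0 0 0.5 1" --pt "0.136 0 -0.3 0 0 0.5 1" --pt "0.144 0 -0.3 0 0 0.5 1" --pt "0.152 0 -0.3 0 0 0.5 1" --pt "0.16 0 -0.3 0 0 0.5 1" --pt "0.168 0 -0.3 0 0 0.5 1" --pt "0.176 0 -0.3 0 0 0.5 1" --pt "0.182 0 -0.3 0 0 0.5 1" --pt "0.184 0 -0.3 0 0 0.5 1"

```text
time_s: 9.98
ee_pos: [500.1, 99.5, 2.6]
ee_rot: [-180.0, -0.2, -180.0]
force: [-4.2, -1.4, 1.5]
gripper_width: 91.1
gripper_force: 1.7
```

Run:
```python
from h import *
f=grab('top','top4.png'); s=env.state(); print(board(f),s['ee_pos'],s['ee_rot'],s['force'],s['gripper_width'],s['time_s'])
cv2.imwrite('pics/c4.png',cv2.resize(f['pixels'][110:270,200:340,::-1],None,fx=3,fy=3))
```

```text
(array([653.4847  , 100.169716], dtype=float32), np.float32(-4.2644935), (160.07850646972656, 218.11288452148438), array([[538.7784  ,  28.461578],
       [756.2874  ,  12.242538],
       [768.191   , 171.87785 ],
       [550.68195 , 188.0969  ]], dtype=float32)) [500.6432932   99.65461726   2.69237619] [-1.79984303e+02 -8.96388208e-02 -1.79956178e+02] [-3.28090107 -1.73410667 -0.42907693] 91.26380069172698 10.025
```

View pics/c4.png

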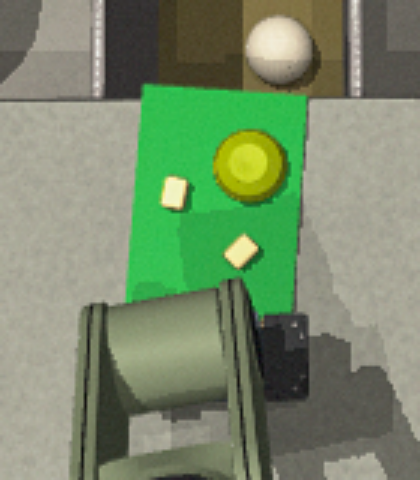

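The arm now hides the near end. The far end is just over the edge and centred between the bin walls, yaw −4°. I'll keep pushing.

Request:
send_rows --pt "0.006 0 0 0 0 0 1" --pt "0.014 0 0 0 0 0 1" --pt "0.022 0 0 0 0 0 1" --pt "0.03 0 0 0 0 0 1" --pt "0.038 0 0 0 0 0 1" --pt "0.046 0 0 0 0 0 1" --pt "0.054 0 0 0 0 0 1" --pt "0.062 0 0 0 0 0 1" --pt "0.07 0 0 0 0 0 1" --pt "0.076 0 0 0 0 0 1" --pt "0.08 0 0 0 0 0 1" --pt "0.08 0 0 0 0 0 1"

```text
time_s: 11.52
ee_pos: [541.7, 100.0, 3.0]
ee_rot: [180.0, 0.0, -179.9]
force: [-2.0, 0.5, -0.4]
gripper_width: 91.3
gripper_force: 0.7
```

Run:
```python
from h import *
f=grab('top','top5.png'); s=env.state(); print(board(f),s['ee_pos'],s['ee_rot'],s['force'],s['gripper_width'],s['time_s'])
```

```text
(array([691.4829 , 111.52649], dtype=float32), np.float32(-0.16381852), (157.45777893066406, 214.09078979492188), array([[584.2129 ,  33.10398],
       [798.30273,  32.49186],
       [798.7529 , 189.949  ],
       [584.6631 , 190.56113]], dtype=float32)) [541.67277127  99.96451728   3.02533947] [ 1.79990512e+02  4.04244326e-02 -1.79939485e+02] [-0.85244531 -0.25857501 -2.23244113] 90.88305080829392 11.575
```

Request:
send_rows --pt "0.006 0 0 0 0 0 1" --pt "0.014 0 0 0 0 0 1" --pt "0.022 0 0 0 0 0 1" --pt "0.028 0 0 0 0 0 1" --pt "0.031 0 0 0 0 0 1" --pt "0.031 0 0 0 0 0 1" --pt "0.02 0 0 0 0 0 1" --pt "-0.02 0 0 0 0 0 1" --pt "-0.08 0 0 0 0 0 1" --pt "-0.1 0 0.1 0 0 0 1" --pt "-0.2 0 0.2 0 0 0 1" --pt "-0.3 0 0.3 0 0 0 1" --pt "-0.3 0 0.3 0 0 0 1" --pt "-0.3 0 0.3 0 0 0 1" --pt "-0.3 0 0.3 0 0 0 1"

```text
time_s: 13.45
ee_pos: [392.2, 99.9, 152.1]
ee_rot: [-180.0, -0.0, -180.0]
force: [-0.0, 0.1, -0.5]
gripper_width: 91.0
gripper_force: 0.0
```

Run:
```python
from h import *
f=grab('top','top6.png'); s=env.state(); print(board(f),s['ee_pos'],s['time_s'])
W=world(f);z=W[...,2]
# sub-pixel edge by colour: first bench row near board
R=np.array(f['R']);t=np.array(f['t']).ravel();C=-R.T@t
for u in (225,330,350):
    print(f['pixels'][138:148,u].sum(1))
for v in (141,142,143,144):
    d=R.T@np.array([(330-f['cx'])/f['fx'],(v-f['cy'])/f['fy'],1]); print(v,C+d*(-C[2]/d[2]))
cv2.imwrite('pics/c6.png',cv2.resize(f['pixels'][90:270,180:360,::-1],None,fx=3,fy=3))
```

```text
(array([694.53674 , 111.592545], dtype=float32), np.float32(-0.16381833), (157.6073760986328, 237.69036865234375), array([[575.4667  ,  33.128975],
       [813.156   ,  32.44938 ],
       [813.6067  , 190.05612 ],
       [575.91736 , 190.73572 ]], dtype=float32)) [392.02274607  99.8704966  151.85292057] 13.5
[404 421 413 406 307 252 499 491 500 518]
[247 230 244 224 210 512 475 466 462 458]
[254 238 232 223 188 465 506 495 490 468]
141 [757.87926418 -69.71952134   0.        ]
142 [754.90318033 -69.69154667   0.        ]
143 [751.92822511 -69.6635826    0.        ]
144 [748.95439788 -69.63562914   0.        ]
```

View pics/c6.png

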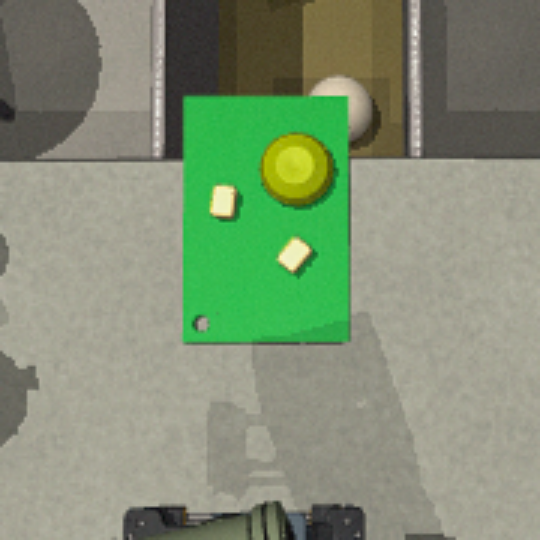

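The board is square to the edge and sticks out about 60 mm. It lies within the bin walls (image columns 160–412 against the board's 183–350), all pieces are on it, and the arm is clear.

```bash
python3 -c "
from workcell import env
print(env.job_done())"
```

```text
the job is handed in; nothing more can be done
None
```

The job is handed in: by the top camera, the board's far end sticks out about 60 mm, square to within 0.2° and with its whole width over the bin's mouth, the apple pieces are still on it, and the arm was clear of everything at about 13.5 s; no verdict was returned.

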